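Reset the laser welder's interlock with its key

ROBOT

A 6-joint arm with a two-finger parallel gripper is mounted at the origin on a cart in front of the work surface, level with it; the furniture and walls round the work are solid. World frame = base frame: x ahead of the robot, y to its left, z up, the work surface at z = 0. Lengths are in m, angles in rad, forces in N, time in s.
With the tool pointing down it reaches from about 0.25 to 0.85 m from the base axis. Payload 12.5 kg.
Tool frame: the origin (TCP) lies on the centre line of the jaws, within the pads' length; the fingertips stand 17 mm ahead of it and the grasp point (between the pads) lies 2 mm behind it (robot.finger_overhang is the distance from the TCP to the fingertips, in m); z points along the fingers, y is the direction in which the jaws open and shut (so a half turn about z gives the same grasp; the last joint's range is limited). The gripper opens to 93 mm and grips with 3 to 60 N. Pads are 15 mm wide; open, the fingers measure 128 mm over their backs; the gripper's body (75 mm by 188 mm) begins 65 mm behind the grasp point.
Start: joints at [1.157, 0.351, 1.652, -0, 1.139, -0.085], TCP at [0.178, 0.521, 0.236] pointing down, gripper open.
Joint ranges: [-2.75, 2.75], [-0.79, 2.1], [0.01, 2.65], [-1.57, 4.71], [0.07, 3.14], [-2.87, 2.87]. Speed limits (rad/s): [2.22, 2.22, 2.79, 3.14, 3.14, 3.14].

INTERFACE

Orientations are given as a unit quaternion [x, y, z, w].
In Python, from rig import robot, eyes, workorder, models gives the robot as it stands.
- The arm moves only by the tool drive_tool, never from a script. Its argument "increments" is a list that holds one entry, the list of rows, each a list of 7 numbers: the turn, a rotation vector about the world's x, y, z scaled (see below), then the shift along the world's x, y, z scaled (see below), then the opening, from -1 (shut) to 1 (fully open). A call has 1 to 20 rows; each row shifts and turns the pose as measured when the row begins; what a row does not reach is not made up. The controller multiplies each number of a shift by 0.025 m and each number of a turn by 4 degrees. A row lasts 1/10 s, in which the tool goes at most 50 mm and 8.59 degrees, less where a joint would pass 70% of its speed; a pose out of reach is approached as far as the arm can. A call with a number of a shift or a turn outside -1 to 1 is refused whole. A call with a gripper value outside its range is refused whole. The fingers move at their own pace and stop on an object; "squeeze" is the grip in N (left out, the last holds). Time passes only in rows, so rows that do not move let the fingers close. It gives the time, the measured TCP pose, the force and the opening at its end, in the units of the state.
- robot.read_state(): the state, without advancing time (a new reading comes with each control period).
- eyes.grab_frame(name): name is "scene" or "top"; returns a dict with "image" (400x640x3 uint8, blue, green, red), "camera_matrix" (3x3 intrinsics, pixels), "position" and "orientation" of the camera in the world. Camera axes: x right, y up, looking along -z (the intrinsics and any distortion apply to the point x, -y, -z); pixel columns grow to the right and rows downward; lengths in m; the calibration is good to about 2 mm. A picture is of the moment at which its call begins. There is no depth.
- workorder.hand_in(): hands the job in, once; it reports no verdict.
Trained networks look in the newest picture that a camera, given by its name, has taken for a name from the list of things; names that differ only in an ending like _2 or _b are one class to them, and where a whole thing is asked for, a point or a joint stands for the part that bears it (a point fixed in the world has none). Each returns a list of dicts, best first, with "p" (0 to 1); they miss things now and then, are a little off and sometimes report something else, mostly with a low value. They report only what shows in the picture. A call takes as long as a camera call.
- models.spot_in(thing, camera): "at" ([x, y, z] in m, in the coordinates of the camera as it stood for that picture, good to about 4 mm: the middle of the surface that is visible of it).
- models.silhouettes(thing, camera): "mask" (400x640 bool, what is visible of it).
The state is a dict: "clock": time; "qpos": joint angles; "dq": joint speeds; "effort": joint torques, N m; "position": TCP position; "eef_rot": TCP orientation; "ft_force": force on the tool from outside, world axes, zero at the start; "wrist_torque": the same for the moment, N m; "grip_width": finger opening in m.
Only numpy, scipy, OpenCV 4.12 (cv2) and the standard library are available. Lean on these libraries where they do the work, as an engineer would, in place of code of your own. Each camera call takes 0.05 s, during which the arm holds its last target.

TASK

Reset the laser welder's safety interlock: take the red-headed key from the wooden key stand, push it all the way down into the keyway on top of the control box, turn it clockwise (seen from above) to its stop and then back home. Then draw it out and put it back upright and fully down in the empty pocket of the stand, leaving the blue and yellow keys in their places.

Things in the scene. Friction and masses are not known exactly. Their poses are not given: they have to be found in the camera images.
- red_key_head (a point): Middle of the flat head of the red key (the one to use; loose, about 50 g, 78 mm tall, standing blade down in a pocket). The head is 10 (x, grip it this way) x 26 (y) mm, 42 mm tall: 20 above this point, 22 below. Below it a round collar 20 mm across, 4 mm thick, its underside 26 mm below this point. z up. The key is the same turned half round.
- red_key_tip (a point): Lower end of the red key, 58 mm straight below the middle of its head. From here up: a steel blade 20 mm long, 6 (x) x 22 (y) mm, its last 6 mm narrowed in two steps to 3 x 16 mm; then a round neck 7 mm across, 12 mm long, up to the collar's underside. Axes as the head's.
- blue_key_head (a point): Middle of the head of a like key with a blue head, to be left in its pocket; same size, point and axes as the red one.
- yellow_key_head (a point): Middle of the head of a like key with a yellow head, to be left in its pocket; same size, point and axes as the red one.
- keyway (a point): Centre of the key slot, on the box's upper face. z up; the slot is 9 mm wide (x), 27.5 mm long (y), with 2 mm bevels; the key enters with its axes along these, either way round. Fully down, its collar rests on the deck and its head's middle is 26 mm above this point. The blade is then in a rotor under the 6 mm deck; once turned, the key is held and comes out only at home.
- control_box: Fixed white box with a grey deck, 90 x 90 mm, 52 mm high; origin at the centre of its underside, z up. On the deck a steel rim, 41 mm across and 2.5 mm high, round the slot; outside it two green marks in line with the key's head at home and two red marks in line with it at the stop. Two flat lamps (3 mm high) 36 mm along +x.
- rotor (a joint): Turn of the rotor that the key drives: 0 = home, 1.3 rad = stop, growing clockwise seen from above. Light friction (0.04 N m), no spring: it stays where it is left. The key has about 0.1 rad of play in it each way: turn the key about 1.4 rad to bring the rotor to its stop; on the way back it lags as much, and the key may be turned up to 0.1 rad past home.
- key_stand: Fixed wooden block, 44 (x) x 135 (y) mm, 45 mm high, with three key pockets in a row along y, 45 mm apart, each holding one key at the start; which key is where varies. Origin at the centre of its underside, z up.
- pocket0 (a point): Centre of the mouth of the left-hand (+y) pocket, on the stand's top face, z up. The pocket is 10 mm wide (x), 26 mm long (y), 37 mm deep, with 2 mm bevels. A key in it stands with its collar on the top face and the middle of its head 26 mm above this point.
- pocket1 (a point): Centre of the mouth of the middle pocket, on the stand's top face, z up. The pocket is 10 mm wide (x), 26 mm long (y), 37 mm deep, with 2 mm bevels. A key in it stands with its collar on the top face and the middle of its head 26 mm above this point.
- pocket2 (a point): Centre of the mouth of the right-hand (-y) pocket, on the stand's top face, z up. The pocket is 10 mm wide (x), 26 mm long (y), 37 mm deep, with 2 mm bevels. A key in it stands with its collar on the top face and the middle of its head 26 mm above this point.

How it is judged:
By the outcome, as a careful person would: the job done as asked, in the order asked, and still so for the second after the job is handed in, with the robot touching nothing.
It also fails if it takes over 58 s, if anything falls off the work surface, if the arm or the gripper's body presses on something with over 40 N, if the wrist force passes 120 N, or if a joint passes its speed limit or range.

## Working session

There is one attempt and no reset: what is moved stays moved. The work goes in short steps, Python scripts to look and compute and a tool call to move; the robot and the scene stay as the last step left them, time stands still between calls to the robot, and variables do not carry over. Pictures are saved under pics/ and viewed, and the job is handed in when it is done.

Besides the shell and the picture viewer there is one more tool, called after "Request:" as name([rows], argument=value, ...), one row to a line, values as JSON. drive_tool: Moves the arm, as the interface text tells. Its arguments: {"type":"object","properties":{"increments":{"type":"array"},"squeeze":{"type":"number"}},"required":["increments"]}

```bash
ls; mkdir -p pics; python3 - <<'E'
from rig import robot, eyes, workorder, models
import cv2,numpy as np
s=robot.read_state(); print({k:np.round(v,4).tolist() for k,v in s.items()})
for n in ["scene","top"]:
    f=eyes.grab_frame(n); cv2.imwrite(f"pics/{n}0.png",f["image"]); print(n,f["camera_matrix"].tolist(),f["position"],f["orientation"],[k for k in f])
E
```

```text
pics
{'clock': 0.0, 'qpos': [1.1574, 0.3512, 1.6524, -0.0, 1.1391, -0.0846], 'dq': [-0.0011, 0.0018, 0.0017, 0.0008, 0.0015, 0.002], 'effort': [0.0002, -49.733, -28.525, 0.0699, 0.0258, -0.0001], 'position': [0.1775, 0.5202, 0.2351], 'eef_rot': [0.1637, 0.9865, -0.0006, -0.0001], 'ft_force': [-0.2988, -0.3325, 0.0865], 'wrist_torque': [0.009, 0.0816, -0.0481], 'grip_width': 0.0929}
scene [[421.7852694889107, 0.0, 320.8421696245145], [0.0, 421.7852694889107, 200.11857905657325], [0.0, 0.0, 1.0]] [-0.10267961 -0.37081347  0.49246502] [ 0.46016113 -0.2260123  -0.38930181  0.76525438] ['image', 'camera_matrix', 'position', 'orientation']
top [[449.499380062345, 0.0, 318.6021149924687], [0.0, 449.499380062345, 188.83829641673842], [0.0, 0.0, 1.0]] [0.38405013 0.09589839 0.91943556] [ 0.04066142 -0.03584555 -0.69779768  0.71424096] ['image', 'camera_matrix', 'position', 'orientation']
```

View pics/scene0.png

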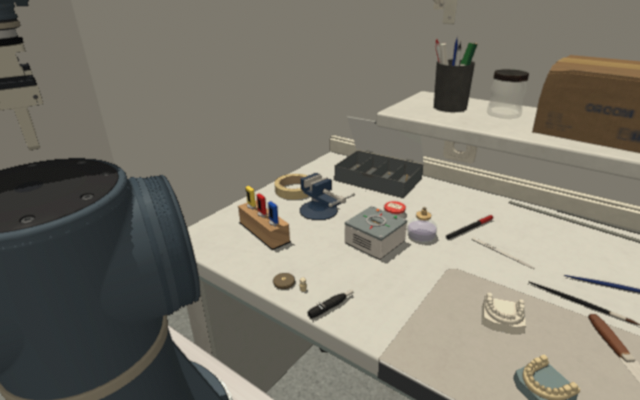

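View pics/top0.png

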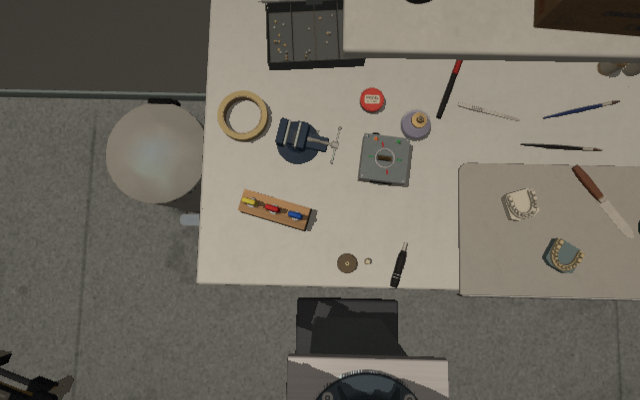

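The scene view shows the stand near (263,222) with the keys yellow, red, blue from left to right, and the box near (376,230). In the top view the red head is near (272,208) in the middle pocket and the keyway is near (385,158).

```bash
cat > h.py <<'E'
from rig import robot, eyes, workorder, models
import cv2,numpy as np
from scipy.spatial.transform import Rotation as R
from scipy.optimize import least_squares
def proj(f,P):
    P=np.atleast_2d(P); c=(P-f["position"])@R.from_quat(f["orientation"]).as_matrix()
    K=f["camera_matrix"]; return np.c_[K[0,2]+K[0,0]*c[:,0]/-c[:,2], K[1,2]+K[1,1]*-c[:,1]/-c[:,2]]
def ray(f,uv):
    K=f["camera_matrix"]; d=np.array([(uv[0]-K[0,2])/K[0,0],-(uv[1]-K[1,2])/K[1,1],-1]); return R.from_quat(f["orientation"]).apply(d)
def onz(f,uv,z):
    d=ray(f,uv); p=np.array(f["position"]); return p+d*(z-p[2])/d[2]
def tri(fs,uvs):
    A=np.zeros((3,3));b=np.zeros(3)
    for f,uv in zip(fs,uvs):
        d=ray(f,uv);d/=np.linalg.norm(d);M=np.eye(3)-np.outer(d,d);A+=M;b+=M@np.array(f["position"])
    return np.linalg.solve(A,b)
def world(f,at): return R.from_quat(f["orientation"]).apply(at)+f["position"]
E
python3 - <<'E'
from h import *
fs={n:eyes.grab_frame(n) for n in ["scene","top"]}
for th in ["red_key_head","blue_key_head","yellow_key_head","control_box","key_stand","keyway","rotor"]:
    cs={}
    for n in fs:
        try:
            for d in models.spot_in(th,n)[:2]: print(th,n,"spot",round(d["p"],2),world(fs[n],d["at"]).round(4))
            m=models.silhouettes(th,n)
            if m:
                mk=m[0]["mask"]; ys,xs=np.nonzero(mk); cs[n]=(xs.mean(),ys.mean()); print("   mask",round(m[0]["p"],2),mk.sum(),np.round(cs[n],1),xs.min(),xs.max(),ys.min(),ys.max())
        except Exception as e: print(th,n,e)
    if len(cs)==2: 
        P=tri(fs.values(),cs.values()); print("   TRI",P.round(4),[ (proj(fs[n],P)[0]-cs[n]).round(1).tolist() for n in fs])
t=fs["top"]["image"]; cv2.imwrite("pics/topz.png",cv2.resize(t[110:250,220:430],None,fx=3.8,fy=3.8,interpolation=cv2.INTER_CUBIC))
t=fs["scene"]["image"]; cv2.imwrite("pics/scz.png",cv2.resize(t[140:270,220:430],None,fx=3.8,fy=3.8,interpolation=cv2.INTER_CUBIC))
E
```

```text
red_key_head scene spot 0.62 [0.4323 0.1835 0.0763]
red_key_head scene spot 0.45 [0.4154 0.1613 0.033 ]
   mask 0.66 209 [260.7 205.5] 256 266 194 217
   mask 0.42 133 [272.4 208. ] 264 280 203 213
   TRI [0.4374 0.1902 0.0675] [[0.4, -0.0], [-0.3, 0.3]]
blue_key_head scene spot 0.5 [0.4244 0.1462 0.0722]
   mask 0.73 232 [272.4 214. ] 267 278 202 226
blue_key_head top spot 0.56 [0.4306 0.1523 0.0921]
   mask 0.65 100 [294.4 214.7] 288 301 210 220
   TRI [0.4261 0.1478 0.0668] [[0.1, -0.0], [-0.1, 0.1]]
yellow_key_head scene spot 0.75 [0.4468 0.2263 0.0739]
   mask 0.47 191 [249.8 197.5] 245 255 186 209
yellow_key_head top spot 0.58 [0.4441 0.2274 0.0873]
   mask 0.56 122 [249.8 201.7] 242 257 197 207
   TRI [0.4485 0.2332 0.0685] [[0.2, -0.0], [-0.2, 0.2]]
control_box scene spot 0.63 [ 0.5145 -0.0401  0.0471]
   mask 0.59 2357 [374.4 232. ] 343 406 207 259
control_box top spot 0.57 [ 0.5394 -0.0225  0.054 ]
   mask 0.62 2336 [383.3 159.3] 358 409 133 185
   TRI [ 0.5426 -0.0241  0.0272] [[0.9, -0.2], [-0.7, 0.5]]
   mask 0.88 1265 [263.7 227.9] 238 289 204 249
key_stand top spot 0.62 [0.4339 0.1886 0.0491]
   mask 0.76 1267 [276.1 210. ] 240 310 189 230
   TRI [0.4375 0.1881 0.0133] [[0.1, -0.0], [-0.0, 0.0]]
keyway scene spot 0.64 [ 0.5184 -0.0387  0.0471]
   mask 0.63 2325 [374.5 231.9] 344 406 207 259
keyway top spot 0.74 [ 0.5428 -0.0211  0.0532]
keyway top spot 0.54 [0.4342 0.1852 0.0465]
   mask 0.57 2316 [383.4 158.8] 357 409 132 185
   TRI [ 0.5435 -0.024   0.0269] [[1.0, -0.2], [-0.8, 0.6]]
   mask 0.57 209 [272.5 214. ] 268 277 202 226
rotor top spot 0.63 [ 0.5442 -0.0251  0.0351]
rotor top spot 0.33 [ 0.5354 -0.0224  0.0523]
   mask 0.6 48 [385.1 157.6] 378 391 156 160
   TRI [0.452  0.0447 0.126 ] [[48.6, -17.2], [-34.2, 42.1]]
```

View pics/topz.png

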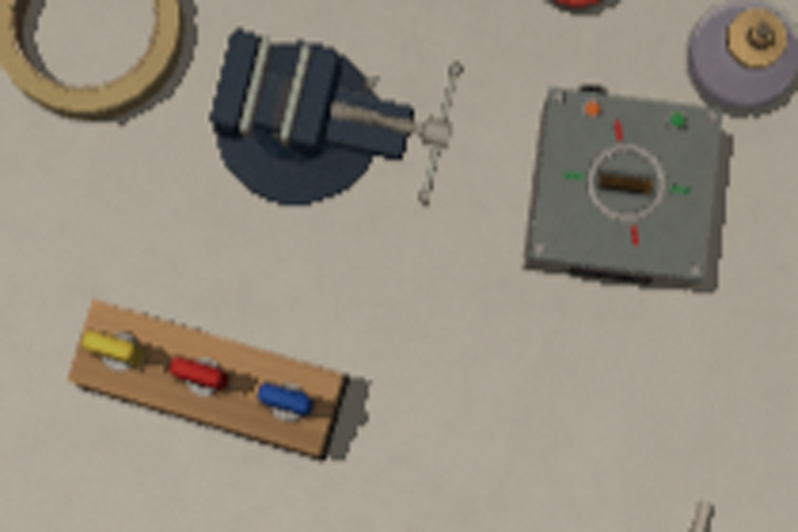

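View pics/scz.png

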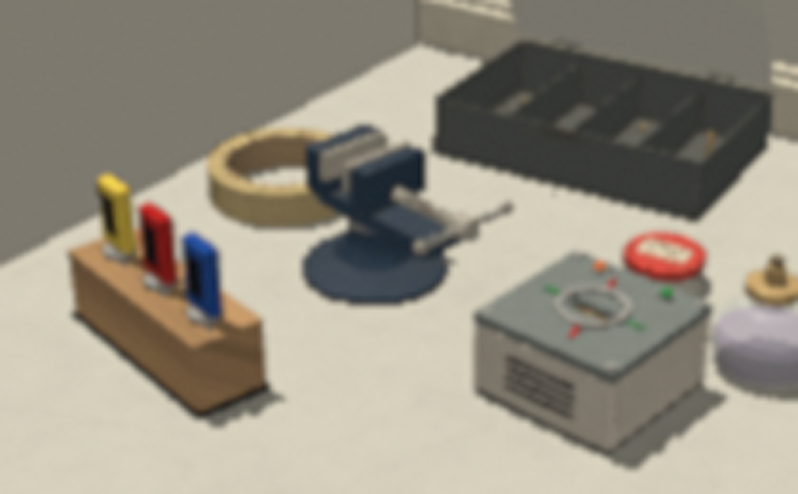

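```bash
python3 - <<'E'
from h import *
fs={n:eyes.grab_frame(n) for n in ["scene","top"]}
reg={"top":(355,130,412,188),"scene":(340,205,410,262)}
marks={}
for n,f in fs.items():
    x0,y0,x1,y1=reg[n]; im=f["image"].astype(int); sub=im[y0:y1,x0:x1]; b,g,r=[sub[...,i] for i in range(3)]
    for c,w in (("green",g-np.maximum(r,b)),("red",r-np.maximum(g,b))):
        m=(w>18).astype(np.uint8); k,l,st,ce=cv2.connectedComponentsWithStats(m,connectivity=8)
        for i in range(1,k):
            yy,xx=np.nonzero(l==i); ww=w[yy,xx]
            print(n,c,st[i,4],round((xx*ww).sum()/ww.sum()+x0,2),round((yy*ww).sum()/ww.sum()+y0,2), "->",onz(f,((xx*ww).sum()/ww.sum()+x0,(yy*ww).sum()/ww.sum()+y0),.052).round(4))
# head colours
for c,(reg2) in {"y":0,"r":1,"b":2}.items():
    uv=[]
    for n,f in fs.items():
        R_={"top":(236,185,318,235),"scene":(238,180,292,232)}[n]
        hsv=cv2.cvtColor(f["image"],cv2.COLOR_BGR2HSV)[R_[1]:R_[3],R_[0]:R_[2]]
        H,S,V=[hsv[...,i].astype(int) for i in range(3)]
        m={"y":(H>22)&(H<35)&(S>150),"r":((H<6)|(H>172))&(S>150),"b":(H>100)&(H<125)&(S>120)}[c]&(V>50)
        k,l,st,ce=cv2.connectedComponentsWithStats(m.astype(np.uint8)); i=1+np.argmax(st[1:,4]); uv.append(ce[i]+[R_[0],R_[1]])
        print(c,n,st[i],uv[-1].round(2))
        if n=="top":
            yy,xx=np.nonzero(l==i); (cx,cy),(w,h),a=cv2.minAreaRect(np.c_[xx,yy].astype(np.float32)); print("rect",w,h,a)
    print(tri(fs.values(),uv).round(4))
    
E
```

```text
scene green 8 365.05 215.83 -> [0.5489 0.0051 0.052 ]
scene green 10 394.84 216.37 -> [ 0.5821 -0.0457  0.052 ]
scene green 10 386.75 224.99 -> [ 0.543  -0.0484  0.052 ]
scene red 178 394.51 208.85 -> [ 0.6096 -0.0305  0.052 ]
scene red 12 377.42 209.45 -> [ 0.5866 -0.0024  0.052 ]
scene red 8 380.26 214.13 -> [ 0.5729 -0.0169  0.052 ]
scene red 12 370.73 226.7 -> [ 0.5192 -0.0259  0.052 ]
top green 12 397.89 140.97 -> [ 0.5763 -0.0504  0.052 ]
top green 12 370.43 155.68 -> [0.5458 0.0031 0.052 ]
top green 12 398.45 159.47 -> [ 0.5395 -0.0516  0.052 ]
top red 16 375.5 138.1 -> [ 0.581  -0.0064  0.052 ]
top red 12 382.4 143.99 -> [ 0.5696 -0.0201  0.052 ]
top red 1 390.0 158.0 -> [ 0.542  -0.0351  0.052 ]
top red 1 390.0 160.0 -> [ 0.5381 -0.0351  0.052 ]
top red 11 386.6 171.39 -> [ 0.5155 -0.0287  0.052 ]
y scene [ 8  6  9 20 96] [250.54 195.25]
y top [ 6 12 16  9 71] [249.25 201.1 ]
rect 16.12761688232422 4.427188396453857 18.43494987487793
[0.4499 0.2329 0.0734]
r scene [ 19  14   9  20 100] [261.6  203.59]
r top [29 19 15  9 76] [272.09 207.93]
rect 15.17893123626709 5.0596442222595215 18.434947967529297
[0.4381 0.1894 0.072 ]
b scene [ 31  22   8  21 102] [273.28 211.35]
b top [52 26 14  8 66] [294.8  214.62]
rect 13.59869384765625 5.082340240478516 15.945395469665527
[0.4264 0.1461 0.0732]
```

Request:
drive_tool([
  [[0,0,-1,0.65,-0.82,0,0],[0,0,-1,0.65,-0.82,0,0],[0,0,-1,0.65,-0.82,0,0],[0,0,-1,0.65,-0.82,0,0],[0,0,-1,0.65,-0.82,0,0],[0,0,-1,0.65,-0.82,0,0],[0,0,-1,0.65,-0.82,0,0],[0,0,-1,0.65,-0.82,0,0],[0,0,-1,0.65,-0.82,0,0],[0,0,-1,0.65,-0.82,0,0],[0,0,-1,0.65,-0.82,0,0],[0,0,-1,0.65,-0.82,0,0],[0,0,-1,0.65,-0.82,0,0],[0,0,-1,0.65,-0.82,0,0],[0,0,-1,0.65,-0.82,0,0],[0,0,-1,0.65,-0.82,0,0]],
], squeeze=25)

```text
clock: 3.3
position: [0.4449, 0.1806, 0.2368]
eef_rot: [0.677, 0.736, 0.002, 0.001]
ft_force: [0.1, 0.8, 0.2]
grip_width: 0.0466
```

```bash
cat >> h.py <<'E'
def st(target=None,psi=None):
    s=robot.read_state(); M=R.from_quat(s["eef_rot"]).as_matrix(); p=np.array(s["position"])
    ps=np.degrees(np.arctan2(M[1,1],M[0,1])); 
    print("t",round(s["clock"],2),"pos",p.round(4),"psi",round(ps,2),"zaxis",M[:,2].round(4),"F",np.round(s["ft_force"],1),"T",np.round(s["wrist_torque"],2),"w",round(s["grip_width"],4),"q",np.round(s["qpos"],2))
    if target is not None: print("units shift",((np.array(target)-p)/.025).round(2))
    if psi is not None: print("units turn z",round((psi-ps)/4,2), "tilt corr", (R.from_matrix(np.eye(3)).as_rotvec(), np.cross(M[:,2],[0,0,-1])*180/np.pi/4)[1].round(2))
E
python3 - <<'E'
from h import *
st((.4375,.189,.16),-16)
fs={n:eyes.grab_frame(n) for n in ["scene","top"]}
for n in fs: cv2.imwrite(f"pics/{n}1.png",fs[n]["image"])
print("vise top", tri([fs["scene"],fs["top"]],[(309,174),(291,134)]))
E
```

```text
t 3.3 pos [0.4449 0.1806 0.2368] psi 4.84 zaxis [ 0.0038  0.0011 -1.    ] F [0.1 0.8 0.2] T [-0.05  0.07 -0.03] w 0.0466 q [ 0.29  0.22  1.83 -0.    1.09  0.2 ]
units shift [-0.3   0.34 -3.07]
units turn z -5.21 tilt corr [-0.02  0.05  0.  ]
vise top [0.57134429 0.1603546  0.09763596]
```

Request:
drive_tool([
  [[0,0,-1,-0.1,0.1,-0.9,0],[0,0,-1,-0.1,0.1,-0.9,0],[0,0,-1,-0.1,0.1,-0.9,0],[0,0,-1,0,0,-0.9,0],[0,0,-1,0,0,-0.7,0],[0,0,-0.2,0,0,0,0],[0,0,0,0,0,0,0]],
])

```text
clock: 4.1
position: [0.436, 0.1904, 0.127]
eef_rot: [0.8, 0.6, 0.002, 0.002]
ft_force: [0.5, -0.7, 0.2]
grip_width: 0.0463
```

```bash
python3 - <<'E'
from h import *
st((.4375,.189,.12),-16)
fs={n:eyes.grab_frame(n) for n in ["scene","top"]}
t=fs["scene"]["image"]; cv2.imwrite("pics/scz2.png",cv2.resize(t[120:270,220:420],None,fx=4,fy=4,interpolation=cv2.INTER_CUBIC))
t=fs["top"]["image"]; cv2.imwrite("pics/topz2.png",cv2.resize(t[110:260,200:400],None,fx=4,fy=4,interpolation=cv2.INTER_CUBIC))
E
```

```text
t 4.1 pos [0.436  0.1904 0.127 ] psi -16.32 zaxis [ 6.5e-03 -9.0e-04 -1.0e+00] F [ 0.5 -0.7  0.2] T [-0.07  0.1  -0.02] w 0.0463 q [ 0.32  0.37  1.94 -0.    0.82  0.6 ]
units shift [ 0.06 -0.06 -0.28]
units turn z 0.08 tilt corr [0.01 0.09 0.  ]
```

View pics/scz2.png

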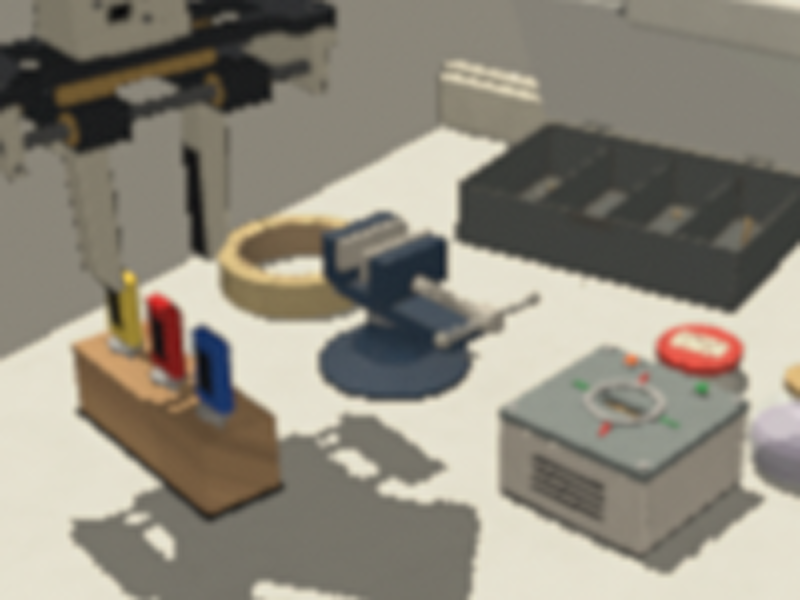

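View pics/topz2.png

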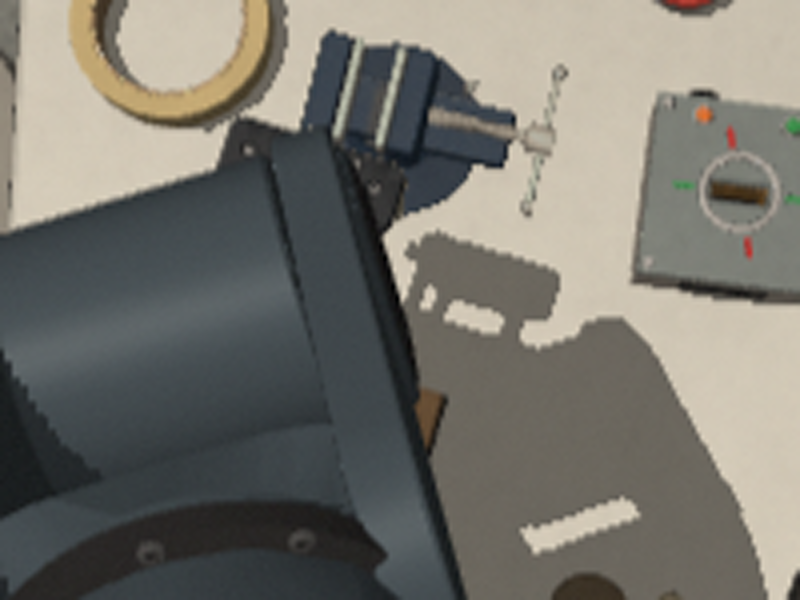

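```bash
python3 - <<'E'
from h import *
f=eyes.grab_frame("scene"); s=robot.read_state(); M=R.from_quat(s["eef_rot"]).as_matrix(); p=np.array(s["position"])
print((proj(f,[p+M@[sx,sy,.017] for sy in (-.0235,.0235) for sx in(-.0075,.0075)])-[220,120])*4)
print((proj(f,[p+M@[0,0,.017],[.438,.1894,.091],[.438,.1894,.071]])-[220,120])*4)
c=f["image"][150:215,225:290]; cv2.imwrite("pics/c3.png",cv2.resize(c,None,fx=9,fy=9,interpolation=cv2.INTER_CUBIC))
E
```

```text
[[122.66189975 287.51119331]
 [108.17648696 276.81912823]
 [203.74896541 260.75016672]
 [188.69159973 250.68181422]]
[[156.35372495 268.71890737]
 [162.50448385 302.07697549]
 [165.58721669 336.15851473]]
```

View pics/c3.png

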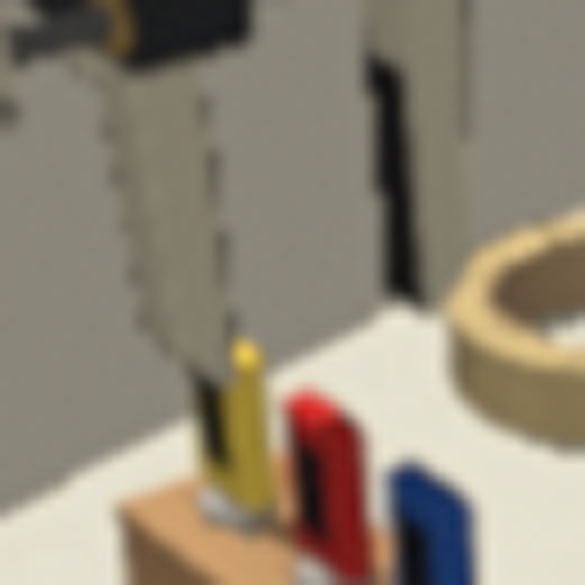

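Request:
drive_tool([
  [[0,0.09,0,0.06,-0.03,-0.6,0],[0,0,0,0,0,-0.6,0],[0,0,0,0,0,-0.5,0],[0,0,0,0,0,-0.4,0],[0,0,0,0,0,0,0]],
])

```text
clock: 4.75
position: [0.4395, 0.1896, 0.0728]
eef_rot: [0.8, 0.601, 0.002, 0.001]
ft_force: [0.4, -0.1, -0.3]
grip_width: 0.0467
```

```bash
python3 - <<'E'
from h import *
st((.438,.1894,.073),-16)
f=eyes.grab_frame("scene")
c=f["image"][165:245,225:305]; cv2.imwrite("pics/c4.png",cv2.resize(c,None,fx=7,fy=7,interpolation=cv2.INTER_CUBIC))
E
```

```text
t 4.75 pos [0.4395 0.1896 0.0728] psi -16.17 zaxis [ 0.0049  0.001  -1.    ] F [ 0.4 -0.1 -0.3] T [-0.05  0.03  0.01] w 0.0467 q [ 0.31  0.47  1.96 -0.    0.7   0.59]
units shift [-0.06 -0.01  0.01]
units turn z 0.04 tilt corr [-0.01  0.07  0.  ]
```

View pics/c4.png

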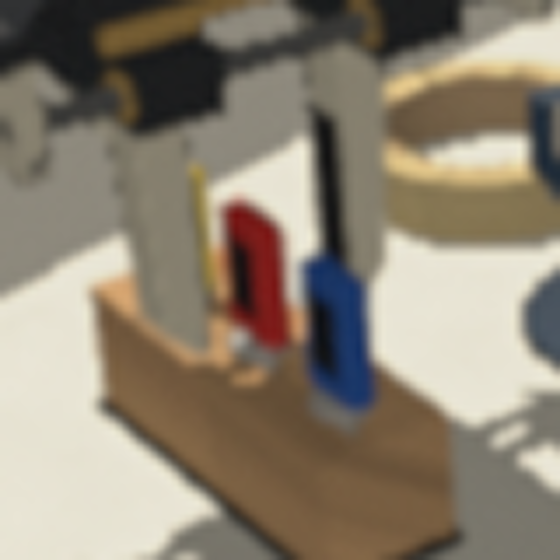

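The fingers straddle the red key at (255,275) in the crop, clear of yellow and blue. I'll close the gripper.

Request:
drive_tool([
  [[0,0,0,-0.04,0,0,-0.5],[0,0,0,0,0,0,-1],[0,0,0,0,0,0,-1],[0,0,0,0,0,0,-1],[0,0,0,0,0,0,-1],[0,0,0,0,0,0,-1],[0,0,0,0,0,0,-1]],
], squeeze=30)

```text
clock: 5.5
position: [0.4388, 0.19, 0.0749]
eef_rot: [0.799, 0.601, 0.003, 0.001]
ft_force: [0.1, 0.3, 0.1]
grip_width: 0.0097
```

```bash
python3 - <<'E'
from h import *
st((.438,.1894,.073),-16)
E
```

```text
t 5.5 pos [0.4388 0.19   0.0749] psi -16.15 zaxis [ 0.0065  0.0019 -1.    ] F [0.1 0.3 0.1] T [-0.05  0.15  0.  ] w 0.0097 q [ 0.31  0.47  1.96 -0.    0.7   0.59]
units shift [-0.03 -0.02 -0.08]
units turn z 0.04 tilt corr [-0.03  0.09  0.  ]
```

Request:
drive_tool([
  [[0,0,0,0,0,0.4,-1],[0,0,0,0,0,0.7,-1],[0,0,0,0,0,0.8,-1],[0,0,0,0,0,0.8,-1],[0,0,0,0,0,0.8,-1],[0,0,0,0,0,0,-1]],
])

```text
clock: 6.1
position: [0.4401, 0.1899, 0.1691]
eef_rot: [0.799, 0.601, 0.005, 0.002]
ft_force: [-0.3, -0.6, -0.9]
grip_width: 0.0101
```

```bash
python3 - <<'E'
from h import *
st((.5443,-.023,.16),-6.5)
f=eyes.grab_frame("scene")
c=f["image"][120:240,215:335]; cv2.imwrite("pics/c5.png",cv2.resize(c,None,fx=5,fy=5,interpolation=cv2.INTER_CUBIC))
E
```

```text
t 6.1 pos [0.4401 0.1899 0.1691] psi -16.14 zaxis [ 0.0108  0.0024 -0.9999] F [-0.3 -0.6 -0.9] T [-0.05  0.07 -0.01] w 0.0101 q [ 0.31  0.31  1.9  -0.    0.92  0.59]
units shift [ 4.17 -8.52 -0.36]
units turn z 2.41 tilt corr [-0.03  0.16  0.  ]
```

View pics/c5.png

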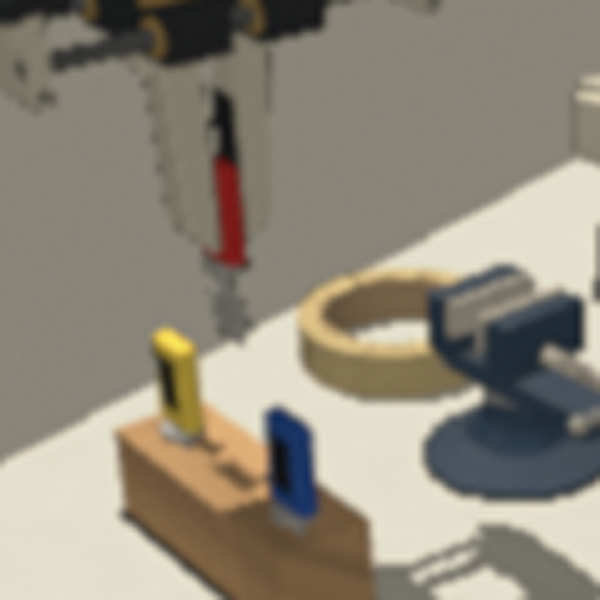

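Request:
drive_tool([
  [[0,0.16,0.24,0.42,-0.85,0,-1],[0,0,0.24,0.42,-0.85,0,-1],[0,0,0.24,0.42,-0.85,0,-1],[0,0,0.24,0.42,-0.85,0,-1],[0,0,0.24,0.42,-0.85,0,-1],[0,0,0.24,0.42,-0.85,0,-1],[0,0,0.24,0.42,-0.85,0,-1],[0,0,0.24,0.42,-0.85,0,-1],[0,0,0.24,0.42,-0.85,0,-1],[0,0,0.24,0.35,-0.8,0,-1],[0,0,0,0,0,0,-1],[0,0,0,0,0,0,-1]],
])

```text
clock: 7.35
position: [0.5416, -0.0306, 0.157]
eef_rot: [0.744, 0.668, -0.005, -0.005]
ft_force: [-0.6, 0.6, -1.4]
grip_width: 0.0096
```

```bash
python3 - <<'E'
from h import *
st((.5443,-.023,.125),-6.5)
fs={n:eyes.grab_frame(n) for n in ["scene","top"]}
c=fs["scene"]["image"][120:270,320:440]; cv2.imwrite("pics/c6.png",cv2.resize(c,None,fx=4,fy=4,interpolation=cv2.INTER_CUBIC))
c=fs["top"]["image"][100:220,300:460]; cv2.imwrite("pics/t6.png",cv2.resize(c,None,fx=4,fy=4,interpolation=cv2.INTER_CUBIC))
# pocket measure
im=fs["scene"]["image"]
c=im[195:250,235:295]; cv2.imwrite("pics/p6.png",cv2.resize(c,None,fx=10,fy=10,interpolation=cv2.INTER_CUBIC))
c=fs["top"]["image"][185:235,235:315]; cv2.imwrite("pics/pt6.png",cv2.resize(c,None,fx=10,fy=10,interpolation=cv2.INTER_CUBIC))
E
```

```text
t 7.35 pos [ 0.5416 -0.0306  0.157 ] psi -6.1 zaxis [-1.470e-02  6.000e-04 -9.999e-01] F [-0.6  0.6 -1.4] T [-0.06  0.1  -0.  ] w 0.0096 q [-0.14  0.44  1.74 -0.    0.98 -0.03]
units shift [ 0.11  0.31 -1.28]
units turn z -0.1 tilt corr [-0.01 -0.21 -0.  ]
```

View pics/c6.png

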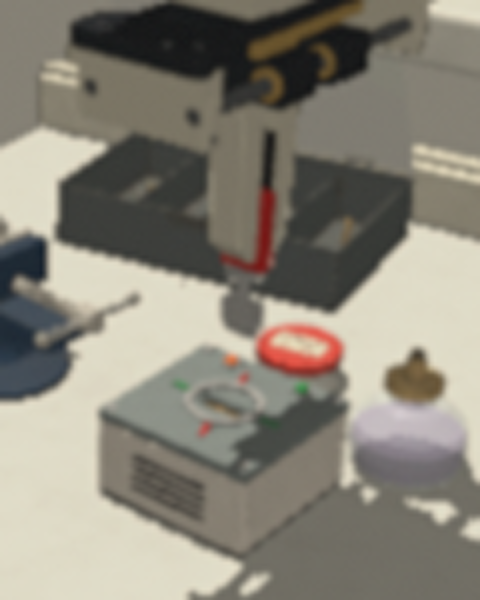

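View pics/t6.png

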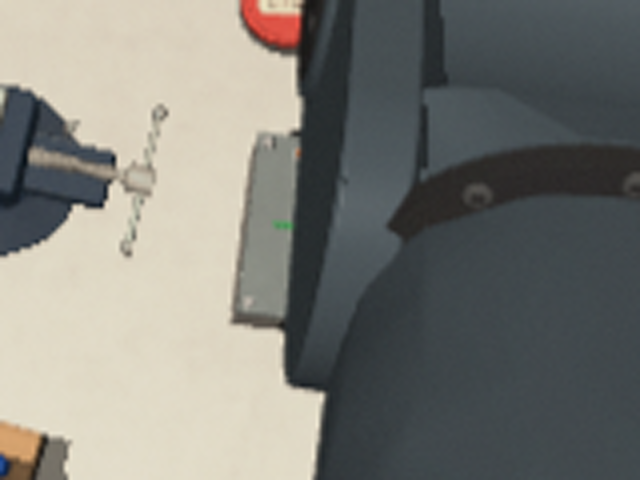

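View pics/p6.png

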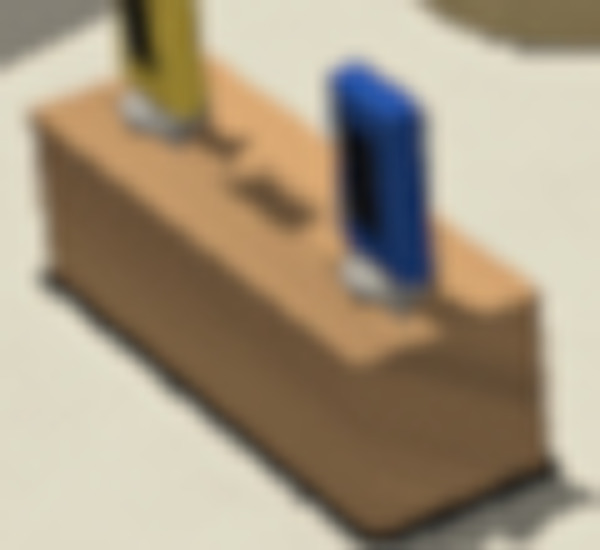

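View pics/pt6.png

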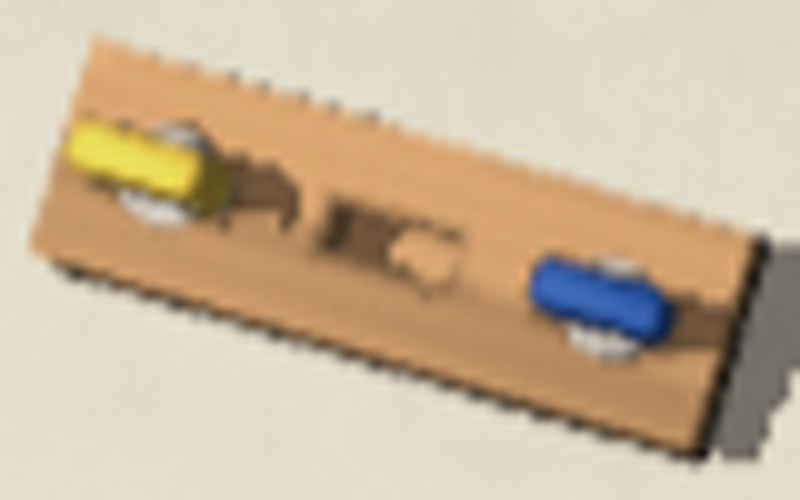

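```bash
python3 - <<'E'
from h import *
fs={n:eyes.grab_frame(n) for n in ["scene","top"]}
print("pocket scene",onz(fs["scene"],(261.55,214.55),.045),"top",onz(fs["top"],(273.55,208.35),.045), "tri",tri(fs.values(),[(261.55,214.55),(273.55,208.35)]))
print("keyway tri",tri(fs.values(),[(375.8,220.4),(384.45,157.6)]))
s=robot.read_state(); M=R.from_quat(s["eef_rot"]).as_matrix(); p=np.array(s["position"])
P=[p+M@[x,0,z+.004] for z,x in ((.058,0),(.058,.008),(.058,-.008),(.038,.011),(.038,-.011),(.026,0))]
print(((proj(fs["scene"],P)-[320,120]+.5)*4-.5).round(1))
c=fs["scene"]["image"][175:235,350:410]; cv2.imwrite("pics/c7.png",cv2.resize(c,None,fx=10,fy=10,interpolation=cv2.INTER_CUBIC))
print(((proj(fs["scene"],P)-[350,175]+.5)*10-.5).round(0))
E
```

```text
pocket scene [0.43789301 0.19167897 0.045     ] top [0.43875003 0.18985746 0.045     ] tri [0.43805789 0.19048631 0.04538808]
keyway tri [ 0.5421561  -0.02395245  0.05446415]
[[238.5 335. ]
 [225.1 329.8]
 [252.  340.2]
 [222.4 291.5]
 [259.9 305.4]
 [242.5 276. ]]
[[297. 288.]
 [263. 275.]
 [331. 301.]
 [257. 180.]
 [351. 214.]
 [307. 141.]]
```

View pics/c7.png

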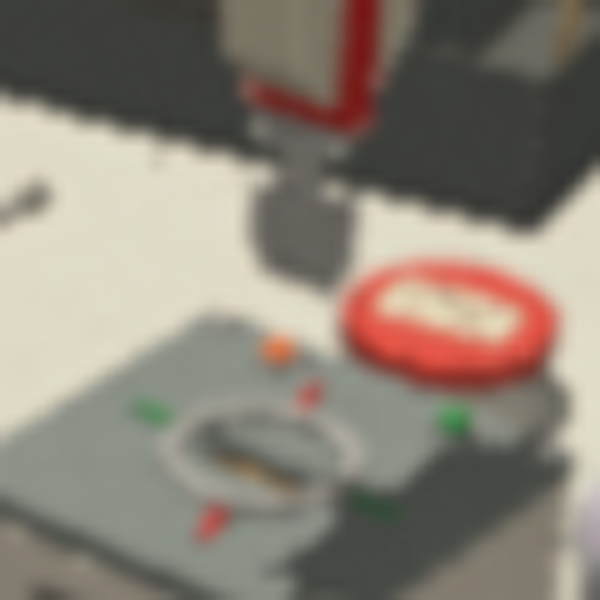

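Request:
drive_tool([
  [[0,-0.2,-0.1,0.1,0.3,-0.4,-1],[0,0,0,0,0,-0.5,-1],[0,0,0,0,0,-0.4,-1],[0,0,0,0,0,0,-1]],
])

```text
clock: 7.95
position: [0.5438, -0.0206, 0.1239]
eef_rot: [0.745, 0.667, 0.0, 0.0]
ft_force: [-0.5, -0.0, -0.0]
grip_width: 0.0096
```

```bash
python3 - <<'E'
from h import *
st((.5443,-.023,.08),-6.5)
fs={n:eyes.grab_frame(n) for n in ["scene","top"]}
s=robot.read_state(); M=R.from_quat(s["eef_rot"]).as_matrix(); p=np.array(s["position"])
P=[p+M@[x,0,z+.004] for z,x in ((.058,0),(.058,.008),(.058,-.008),(.038,.011),(.038,-.011),(.026,0))]
c=fs["scene"]["image"][175:235,350:410]; cv2.imwrite("pics/c8.png",cv2.resize(c,None,fx=10,fy=10,interpolation=cv2.INTER_CUBIC))
print(((proj(fs["scene"],P)-[350,175]+.5)*10-.5).round(0))
E
```

```text
t 7.95 pos [ 0.5438 -0.0206  0.1239] psi -6.27 zaxis [ 9.e-04  3.e-04 -1.e+00] F [-0.5 -0.  -0. ] T [-0.02  0.12  0.03] w 0.0096 q [-0.12  0.48  1.76  0.    0.89 -0.01]
units shift [ 0.02 -0.09 -1.75]
units turn z -0.06 tilt corr [-0.    0.01  0.  ]
[[257. 412.]
 [225. 398.]
 [290. 425.]
 [217. 307.]
 [308. 343.]
 [265. 272.]]
```

View pics/c8.png

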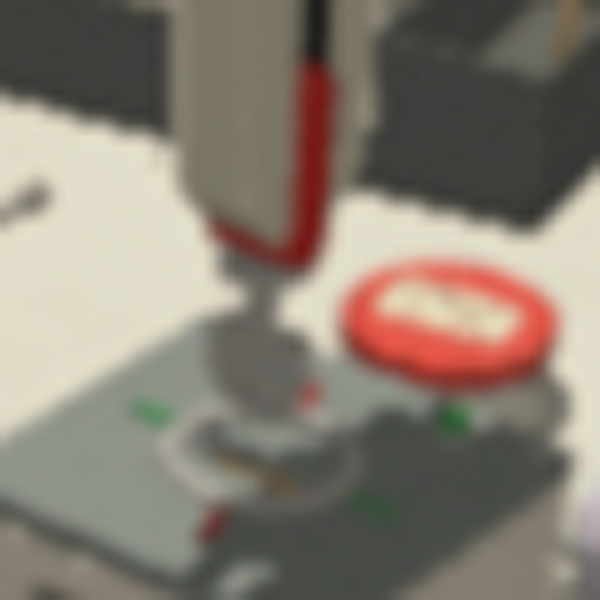

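Request:
drive_tool([
  [[0,0,-0.05,0.03,-0.08,-0.15,-1],[0,0,0,0,0,-0.3,-1],[0,0,0,0,0,-0.25,-1],[0,0,0,0,0,0,-1]],
])

```text
clock: 8.45
position: [0.5473, -0.0238, 0.1107]
eef_rot: [0.746, 0.666, 0.003, 0.003]
ft_force: [-0.2, -0.1, -0.7]
grip_width: 0.0095
```

```bash
python3 - <<'E'
from h import *
st((.5443,-.0225,.082),-6.5)
E
```

```text
t 8.45 pos [ 0.5473 -0.0238  0.1107] psi -6.52 zaxis [ 7.6e-03 -8.0e-04 -1.0e+00] F [-0.2 -0.1 -0.7] T [-0.08  0.12 -0.01] w 0.0095 q [-0.13  0.51  1.77  0.    0.86 -0.01]
units shift [-0.12  0.05 -1.15]
units turn z 0.01 tilt corr [0.01 0.11 0.  ]
```

Request:
drive_tool([
  [[0,0.1,0,-0.1,0.05,0,-1],[0,0,0,0,0,-0.15,-1],[0,0,0,0,0,-0.15,-1],[0,0,0,0,0,-0.15,-1]],
])

```text
clock: 8.85
position: [0.5443, -0.0227, 0.1008]
eef_rot: [0.746, 0.666, -0.001, 0.0]
ft_force: [-2.7, -0.5, -0.8]
grip_width: 0.0099
```

```bash
python3 - <<'E'
from h import *
st((.5443,-.0225,.082),-6.5)
f=eyes.grab_frame("scene")
c=f["image"][175:235,350:410]; cv2.imwrite("pics/c9.png",cv2.resize(c,None,fx=10,fy=10,interpolation=cv2.INTER_CUBIC))
E
```

```text
t 8.85 pos [ 0.5443 -0.0227  0.1008] psi -6.53 zaxis [-6.e-04 -9.e-04 -1.e+00] F [-2.7 -0.5 -0.8] T [-0.03  0.78  0.01] w 0.0099 q [-0.13  0.52  1.78 -0.    0.85 -0.01]
units shift [ 0.    0.01 -0.75]
units turn z 0.01 tilt corr [ 0.01 -0.01  0.  ]
```

View pics/c9.png

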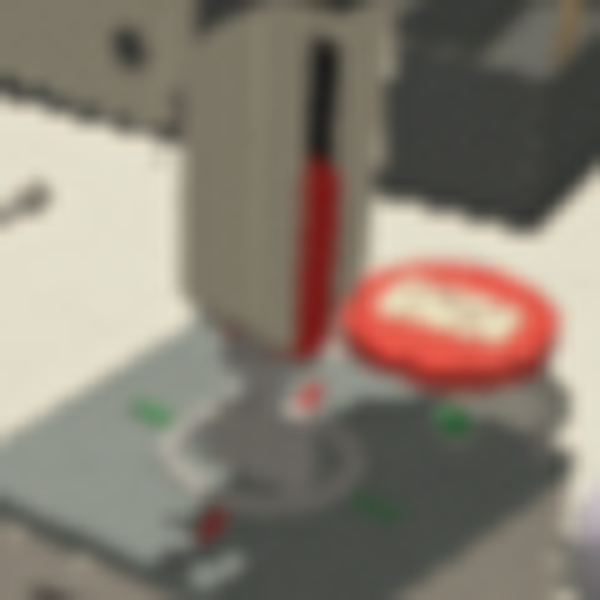

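Request:
drive_tool([
  [[0,0,0,-0.04,0,-0.15,-1],[0,0,0,0,0,-0.15,-1],[0,0,0,0,0,-0.15,-1]],
])

```text
clock: 9.2
position: [0.5425, -0.0226, 0.0865]
eef_rot: [0.746, 0.666, -0.001, -0.0]
ft_force: [-0.4, -0.3, -0.3]
grip_width: 0.0099
```

```bash
python3 - <<'E'
from h import *
st((.5443,-.0225,.082),-6.5)
E
```

```text
t 9.2 pos [ 0.5425 -0.0226  0.0865] psi -6.54 zaxis [-1.8e-03 -7.0e-04 -1.0e+00] F [-0.4 -0.3 -0.3] T [-0.1   0.12 -0.04] w 0.0099 q [-0.13  0.54  1.79 -0.    0.82 -0.01]
units shift [ 0.07  0.   -0.18]
units turn z 0.01 tilt corr [ 0.01 -0.03  0.  ]
```

Smooth. Seat it the last ~5 mm with a gentle press.

Request:
drive_tool([
  [[0,0,0,0,0,-0.12,-1],[0,0,0,0,0,-0.1,-1],[0,0,0,0,0,-0.1,-1]],
])

```text
clock: 9.5
position: [0.5426, -0.0226, 0.0781]
eef_rot: [0.746, 0.666, -0.001, -0.001]
ft_force: [-15.4, 1.5, 46.3]
grip_width: 0.0098
```

```bash
python3 - <<'E'
from h import *
st((.5427,-.0225,.082),-6.5)
E
```

```text
t 9.5 pos [ 0.5426 -0.0226  0.0781] psi -6.54 zaxis [-2.5e-03 -6.0e-04 -1.0e+00] F [-15.4   1.5  46.3] T [ 0.29  3.   -0.  ] w 0.0098 q [-0.13  0.55  1.79 -0.    0.8  -0.01]
units shift [0.   0.   0.16]
units turn z 0.01 tilt corr [ 0.01 -0.04  0.  ]
```

Request:
drive_tool([
  [[0,0,0,0,0,0.06,-1],[0,0,0,0,0,0,-1]],
])

```text
clock: 9.7
position: [0.5429, -0.0227, 0.0799]
eef_rot: [0.746, 0.666, -0.001, -0.0]
ft_force: [-0.1, -0.4, 0.4]
grip_width: 0.0096
```

```bash
python3 - <<'E'
from h import *
st((.5427,-.0225,.08),-6.5)
f=eyes.grab_frame("scene")
c=f["image"][175:235,350:410]; cv2.imwrite("pics/c10.png",cv2.resize(c,None,fx=10,fy=10,interpolation=cv2.INTER_CUBIC))
E
```

```text
t 9.7 pos [ 0.5429 -0.0227  0.0799] psi -6.54 zaxis [-1.8e-03 -7.0e-04 -1.0e+00] F [-0.1 -0.4  0.4] T [-0.13  0.1   0.03] w 0.0096 q [-0.13  0.55  1.79 -0.    0.8  -0.01]
units shift [-0.01  0.01  0.  ]
units turn z 0.01 tilt corr [ 0.01 -0.03  0.  ]
```

View pics/c10.png

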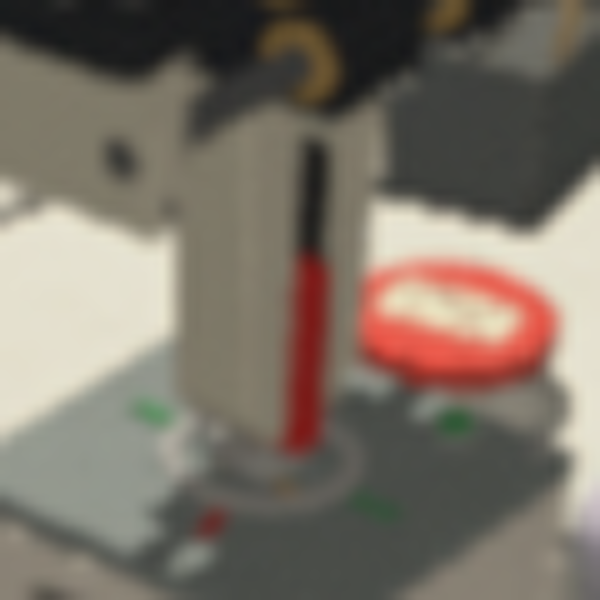

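Request:
drive_tool([
  [[0,0,0,0,0,-0.04,-1],[0,0,-0.5,0,0,0,-1],[0,0,-1,0,0,0,-1],[0,0,-1,0,0,0,-1],[0,0,-1,0,0,0,-1],[0,0,-1,0,0,0,-1],[0,0,-1,0,0,0,-1],[0,0,-1,0,0,0,-1]],
])

```text
clock: 10.55
position: [0.5425, -0.0224, 0.0783]
eef_rot: [0.881, 0.474, -0.001, -0.001]
ft_force: [-2.2, 0.2, 2.7]
grip_width: 0.0096
```

```bash
python3 - <<'E'
from h import *
st((.5427,-.0225,.08),-86.5)
E
```

```text
t 10.55 pos [ 0.5425 -0.0224  0.0783] psi -33.45 zaxis [-3.e-03  9.e-04 -1.e+00] F [-2.2  0.2  2.7] T [-0.09  0.29  0.03] w 0.0096 q [-0.13  0.55  1.79  0.    0.8   0.46]
units shift [ 0.01 -0.    0.07]
units turn z -13.26 tilt corr [-0.01 -0.04 -0.  ]
```

Request:
drive_tool([
  [[0,0,-1,0,0,0,-1],[0,0,-1,0,0,0,-1],[0,0,-1,0,0,0,-1],[0,0,-1,0,0,0,-1],[0,0,-1,0,0,0,-1],[0,0,-1,0,0,0,-1],[0,0,-1,0,0,0,-1],[0,0,-1,0,0,0,-1],[0,0,-1,0,0,0,-1],[0,0,-1,0,0,0,-1],[0,0,-1,0,0,0,-1],[0,0,-1,0,0,0,-1]],
])

```text
clock: 11.75
position: [0.5427, -0.0227, 0.0783]
eef_rot: [0.998, 0.058, -0.001, -0.001]
ft_force: [-0.7, -0.5, 3.3]
grip_width: 0.0101
```

```bash
python3 - <<'E'
from h import *
st((.5427,-.0225,.08),-86.5)
E
```

```text
t 11.75 pos [ 0.5427 -0.0227  0.0783] psi -83.39 zaxis [-0.0015  0.0017 -1.    ] F [-0.7 -0.5  3.3] T [-0.01  0.39  0.09] w 0.0101 q [-0.13  0.55  1.79  0.    0.8   1.33]
units shift [-0.    0.01  0.07]
units turn z -0.78 tilt corr [-0.02 -0.02 -0.  ]
```

Request:
drive_tool([
  [[0,0,-0.5,0,0,0,-1],[0,0,-0.5,0,0,0,-1],[0,0,-0.4,0,0,0,-1]],
])

```text
clock: 12.05
position: [0.5427, -0.0228, 0.0783]
eef_rot: [1.0, 0.006, -0.001, -0.001]
ft_force: [-1.6, -0.3, 2.6]
grip_width: 0.01
```

```bash
python3 - <<'E'
from h import *
st((.5427,-.0225,.08),-86.5)
E
```

```text
t 12.05 pos [ 0.5427 -0.0228  0.0783] psi -89.29 zaxis [-0.0014  0.0015 -1.    ] F [-1.6 -0.3  2.6] T [-0.01  0.34  0.35] w 0.01 q [-0.13  0.55  1.79  0.    0.8   1.43]
units shift [-0.    0.01  0.07]
units turn z 0.7 tilt corr [-0.02 -0.02 -0.  ]
```

Request:
drive_tool([
  [[0,0,-0.4,0,0,0,-1],[0,0,-0.3,0,0,0,-1]],
])

```text
clock: 12.25
position: [0.5427, -0.0227, 0.0784]
eef_rot: [1.0, -0.019, -0.001, -0.001]
ft_force: [-1.6, 0.7, 3.3]
grip_width: 0.01
```

```bash
python3 - <<'E'
from h import *
st((.5427,-.0225,.08),-6.5)
f=eyes.grab_frame("scene")
c=f["image"][175:235,350:410]; cv2.imwrite("pics/c11.png",cv2.resize(c,None,fx=10,fy=10,interpolation=cv2.INTER_CUBIC))
E
```

```text
t 12.25 pos [ 0.5427 -0.0227  0.0784] psi -92.2 zaxis [-0.0014  0.0012 -1.    ] F [-1.6  0.7  3.3] T [0.09 0.26 0.51] w 0.01 q [-0.13  0.55  1.79  0.    0.8   1.48]
units shift [-0.    0.01  0.07]
units turn z 21.42 tilt corr [-0.02 -0.02 -0.  ]
```

View pics/c11.png

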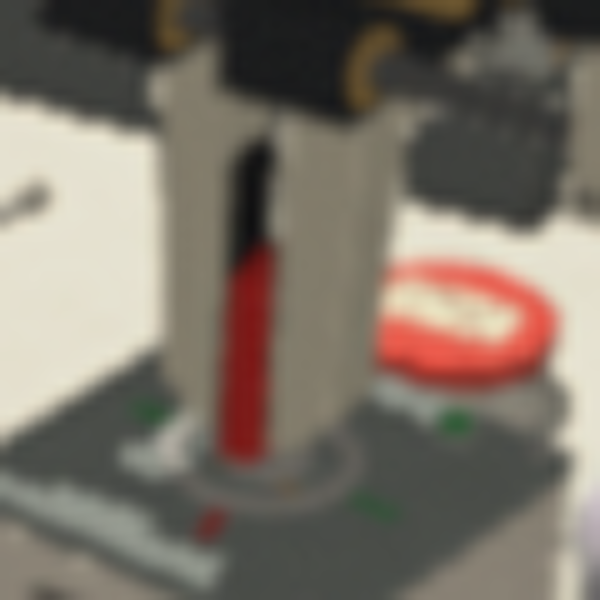

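Request:
drive_tool([
  [[0,0,1,0,0,0,-1],[0,0,1,0,0,0,-1],[0,0,1,0,0,0,-1],[0,0,1,0,0,0,-1],[0,0,1,0,0,0,-1],[0,0,1,0,0,0,-1],[0,0,1,0,0,0,-1],[0,0,1,0,0,0,-1],[0,0,1,0,0,0,-1],[0,0,1,0,0,0,-1],[0,0,1,0,0,0,-1],[0,0,1,0,0,0,-1],[0,0,1,0,0,0,-1],[0,0,1,0,0,0,-1],[0,0,1,0,0,0,-1],[0,0,1,0,0,0,-1],[0,0,1,0,0,0,-1],[0,0,1,0,0,0,-1],[0,0,1,0,0,0,-1],[0,0,0.5,0,0,0,-1]],
])

```text
clock: 14.3
position: [0.5425, -0.0228, 0.0784]
eef_rot: [0.776, 0.631, -0.001, -0.002]
ft_force: [-1.4, -0.2, 2.7]
grip_width: 0.0102
```

```bash
python3 - <<'E'
from h import *
st((.5427,-.0225,.08),-1)
E
```

```text
t 14.3 pos [ 0.5425 -0.0228  0.0784] psi -11.81 zaxis [-0.0038  0.002  -1.    ] F [-1.4 -0.2  2.7] T [-0.09  0.26 -0.06] w 0.0102 q [-0.13  0.55  1.79  0.    0.8   0.08]
units shift [0.01 0.01 0.07]
units turn z 2.7 tilt corr [-0.03 -0.05 -0.  ]
```

Request:
drive_tool([
  [[0,0,0.8,0,0,0,-1],[0,0,0.8,0,0,0,-1],[0,0,0.6,0,0,0,-1]],
])

```text
clock: 14.6
position: [0.5425, -0.0228, 0.0783]
eef_rot: [0.724, 0.69, -0.001, -0.002]
ft_force: [-1.1, 0.8, 3.2]
grip_width: 0.0099
```

```bash
python3 - <<'E'
from h import *
st((.5427,-.0225,.08),-1)
E
```

```text
t 14.6 pos [ 0.5425 -0.0228  0.0783] psi -2.77 zaxis [-0.0042  0.002  -1.    ] F [-1.1  0.8  3.2] T [-0.03  0.29 -0.08] w 0.0099 q [-0.13  0.55  1.79  0.    0.8  -0.08]
units shift [0.01 0.01 0.07]
units turn z 0.44 tilt corr [-0.03 -0.06 -0.  ]
```

Request:
drive_tool([
  [[0,0,0.5,0,0,0,-1],[0,0,0.3,0,0,0,-1],[0,0,0.2,0,0,0,-1]],
])

```text
clock: 14.9
position: [0.5425, -0.0228, 0.0784]
eef_rot: [0.699, 0.715, -0.001, -0.002]
ft_force: [-1.2, 0.2, 2.9]
grip_width: 0.0097
```

```bash
python3 - <<'E'
from h import *
st((.5427,-.0225,.08),-1)
E
```

```text
t 14.9 pos [ 0.5425 -0.0228  0.0784] psi 1.35 zaxis [-0.0043  0.0023 -1.    ] F [-1.2  0.2  2.9] T [-0.04  0.26 -0.17] w 0.0097 q [-0.13  0.55  1.79  0.    0.8  -0.15]
units shift [0.01 0.01 0.07]
units turn z -0.59 tilt corr [-0.03 -0.06 -0.  ]
```

Request:
drive_tool([
  [[0,0,0.4,0,0,0,-1],[0,0,0.2,0,0,0,-1]],
])

```text
clock: 15.1
position: [0.5425, -0.0228, 0.0784]
eef_rot: [0.683, 0.73, -0.001, -0.002]
ft_force: [-0.5, -0.5, 4.4]
grip_width: 0.0098
```

```bash
python3 - <<'E'
from h import *
st((.5427,-.0225,.08),-6.5)
f=eyes.grab_frame("scene")
c=f["image"][175:235,350:410]; cv2.imwrite("pics/c12.png",cv2.resize(c,None,fx=10,fy=10,interpolation=cv2.INTER_CUBIC))
E
```

```text
t 15.1 pos [ 0.5425 -0.0228  0.0784] psi 3.82 zaxis [-0.0044  0.0025 -1.    ] F [-0.5 -0.5  4.4] T [-0.06  0.3  -0.46] w 0.0098 q [-0.13  0.55  1.79  0.    0.8  -0.2 ]
units shift [0.01 0.01 0.07]
units turn z -2.58 tilt corr [-0.04 -0.06 -0.  ]
```

View pics/c12.png

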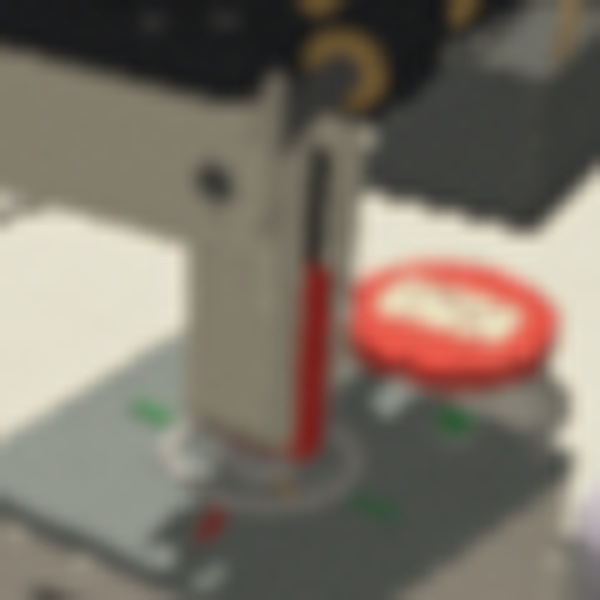

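Request:
drive_tool([
  [[0,0,-0.9,0,0,0,-1],[0,0,-0.9,0,0,0,-1],[0,0,-0.7,0,0,0,-1],[0,0,0,0,0,0,-1]],
])

```text
clock: 15.55
position: [0.5427, -0.0227, 0.0783]
eef_rot: [0.746, 0.666, -0.0, -0.002]
ft_force: [-1.3, -0.3, 3.5]
grip_width: 0.0098
```

```bash
python3 - <<'E'
from h import *
st((.5427,-.0225,.08),-6.7)
E
```

```text
t 15.55 pos [ 0.5427 -0.0227  0.0783] psi -6.45 zaxis [-0.0033  0.0031 -1.    ] F [-1.3 -0.3  3.5] T [-0.08  0.28 -0.01] w 0.0098 q [-0.13  0.55  1.79  0.    0.8  -0.02]
units shift [-0.    0.01  0.07]
units turn z -0.06 tilt corr [-0.04 -0.05 -0.  ]
```

Draw out gently and watch the force.

Request:
drive_tool([
  [[0,0,0,0,0,0.2,-1],[0,0,0,0,0,0.2,-1],[0,0,0,0,0,0.2,-1],[0,0,0,0,0,0.1,-1]],
])

```text
clock: 15.95
position: [0.5425, -0.0227, 0.0966]
eef_rot: [0.744, 0.668, -0.001, -0.002]
ft_force: [-0.1, -1.0, -0.9]
grip_width: 0.0099
```

```bash
python3 - <<'E'
from h import *
st((.5427,-.0225,.17),-6.7)
f=eyes.grab_frame("scene")
c=f["image"][175:235,350:410]; cv2.imwrite("pics/c13.png",cv2.resize(c,None,fx=10,fy=10,interpolation=cv2.INTER_CUBIC))
E
```

```text
t 15.95 pos [ 0.5425 -0.0227  0.0966] psi -6.2 zaxis [-0.0041  0.003  -1.    ] F [-0.1 -1.  -0.9] T [-0.06  0.09  0.01] w 0.0099 q [-0.13  0.52  1.78  0.    0.84 -0.02]
units shift [0.01 0.01 2.93]
units turn z -0.12 tilt corr [-0.04 -0.06 -0.  ]
```

View pics/c13.png

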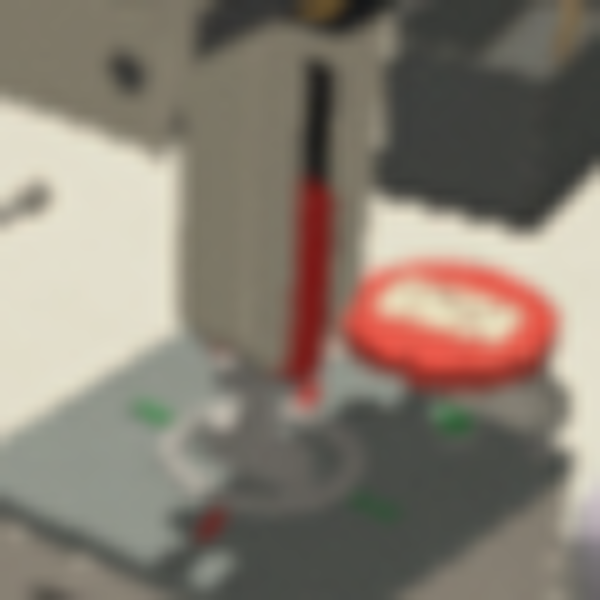

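Request:
drive_tool([
  [[0,0,0,0,0,0.3,-1],[0,0,0,0,0,0.5,-1],[0,0,0,0,0,0.7,-1],[0,0,0,0,0,0.7,-1],[0,0,0,0,0,0.5,-1],[0,0,0,0,0,0,-1]],
])

```text
clock: 16.6
position: [0.5426, -0.0228, 0.1705]
eef_rot: [0.744, 0.668, 0.0, -0.002]
ft_force: [0.0, -0.1, 0.2]
grip_width: 0.0098
```

```bash
python3 - <<'E'
from h import *
st((.4385,.190,.16),-16.2)
fs={n:eyes.grab_frame(n) for n in ["scene","top"]}
s=robot.read_state(); M=R.from_quat(s["eef_rot"]).as_matrix(); p=np.array(s["position"])
f=fs["scene"]
P=[p+M@[x,0,z] for z,x in ((.058,0),(.058,.008),(.058,-.008),(.038,.011),(.038,-.011),(.026,0))]
c=f["image"][165:235,345:415]; cv2.imwrite("pics/c14.png",cv2.resize(c,None,fx=8,fy=8,interpolation=cv2.INTER_CUBIC))
print(((proj(f,P)-[345,165]+.5)*8-.5).round(0))
E
```

```text
t 16.6 pos [ 0.5426 -0.0228  0.1705] psi -6.18 zaxis [-0.0024  0.0028 -1.    ] F [ 0.  -0.1  0.2] T [-0.06  0.1  -0.04] w 0.0098 q [-0.13  0.42  1.73  0.    1.   -0.02]
units shift [-4.16  8.51 -0.42]
units turn z -2.51 tilt corr [-0.04 -0.03 -0.  ]
[[255. 247.]
 [228. 237.]
 [282. 258.]
 [222. 160.]
 [297. 187.]
 [262. 128.]]
```

View pics/c14.png

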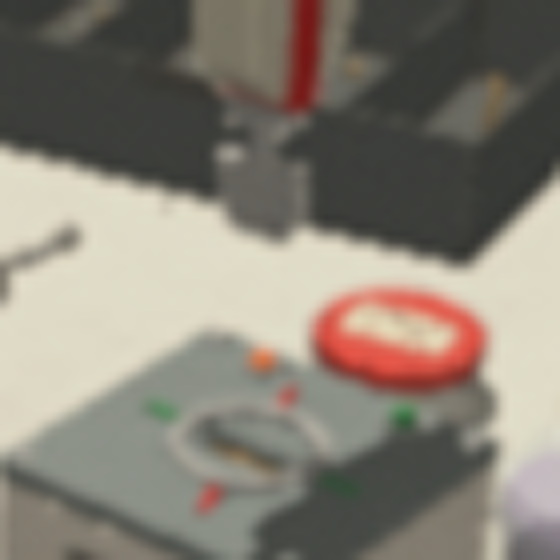

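Request:
drive_tool([
  [[0,0,-0.25,-0.41,0.85,0,-1],[0,0,-0.25,-0.41,0.85,0,-1],[0,0,-0.25,-0.41,0.85,0,-1],[0,0,-0.25,-0.41,0.85,0,-1],[0,0,-0.25,-0.41,0.85,0,-1],[0,0,-0.25,-0.41,0.85,0,-1],[0,0,-0.25,-0.41,0.85,0,-1],[0,0,-0.25,-0.41,0.85,0,-1],[0,0,-0.25,-0.41,0.8,0,-1],[0,0,-0.25,-0.3,0.4,0,-1],[0,0,0,0,0,0,-1]],
])

```text
clock: 17.8
position: [0.4326, 0.1833, 0.159]
eef_rot: [0.802, 0.597, -0.007, -0.007]
ft_force: [0.8, -0.3, -0.7]
grip_width: 0.0094
```

```bash
python3 - <<'E'
from h import *
st((.4385,.190,.118),-16.2)
E
```

```text
t 17.8 pos [0.4326 0.1833 0.159 ] psi -16.68 zaxis [-0.0205  0.0027 -0.9998] F [ 0.8 -0.3 -0.7] T [-0.07  0.05 -0.02] w 0.0094 q [0.3  0.32 1.92 0.01 0.93 0.58]
units shift [ 0.24  0.27 -1.64]
units turn z 0.12 tilt corr [-0.04 -0.29 -0.  ]
```

Request:
drive_tool([
  [[-0.04,-0.29,0.1,0.24,0.27,0,-1],[0,0,0,0,0,-0.5,-1],[0,0,0,0,0,-0.5,-1],[0,0,0,0,0,-0.4,-1],[0,0,0,0,0,0,-1]],
])

```text
clock: 18.3
position: [0.4414, 0.1893, 0.1215]
eef_rot: [0.799, 0.601, 0.001, 0.002]
ft_force: [0.2, -0.1, 0.2]
grip_width: 0.0097
```

```bash
python3 - <<'E'
from h import *
st((.4385,.190,.115),-16.2)
f=eyes.grab_frame("scene")
c=f["image"][180:240,230:290]; cv2.imwrite("pics/c15.png",cv2.resize(c,None,fx=10,fy=10,interpolation=cv2.INTER_CUBIC))
E
```

```text
t 18.3 pos [0.4414 0.1893 0.1215] psi -16.15 zaxis [ 0.0038 -0.0013 -1.    ] F [ 0.2 -0.1  0.2] T [-0.11  0.13  0.03] w 0.0097 q [ 0.31  0.39  1.93 -0.    0.82  0.59]
units shift [-0.12  0.03 -0.26]
units turn z -0.01 tilt corr [0.02 0.05 0.  ]
```

View pics/c15.png

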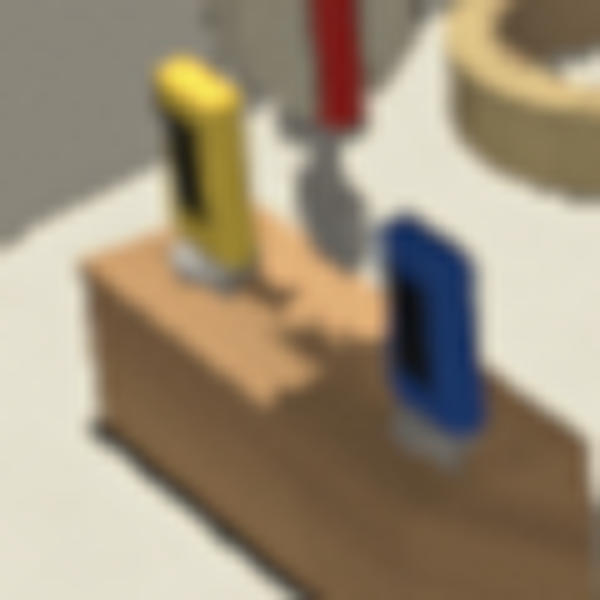

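Request:
drive_tool([
  [[0,0,0,-0.12,0.02,0,-1],[0,0,0,0,0,-0.2,-1],[0,0,0,0,0,-0.2,-1],[0,0,0,0,0,0,-1]],
])

```text
clock: 18.75
position: [0.4394, 0.1899, 0.1125]
eef_rot: [0.799, 0.601, 0.003, 0.002]
ft_force: [0.4, -0.2, 0.3]
grip_width: 0.0096
```

```bash
python3 - <<'E'
from h import *
st((.4385,.190,.108),-16.2)
f=eyes.grab_frame("scene")
c=f["image"][180:240,230:290]; cv2.imwrite("pics/c16.png",cv2.resize(c,None,fx=10,fy=10,interpolation=cv2.INTER_CUBIC))
E
```

```text
t 18.75 pos [0.4394 0.1899 0.1125] psi -16.16 zaxis [ 6.8e-03 -5.0e-04 -1.0e+00] F [ 0.4 -0.2  0.3] T [-0.07  0.06 -0.08] w 0.0096 q [ 0.31  0.4   1.94 -0.    0.79  0.6 ]
units shift [-0.04  0.   -0.18]
units turn z -0.01 tilt corr [0.01 0.1  0.  ]
```

View pics/c16.png

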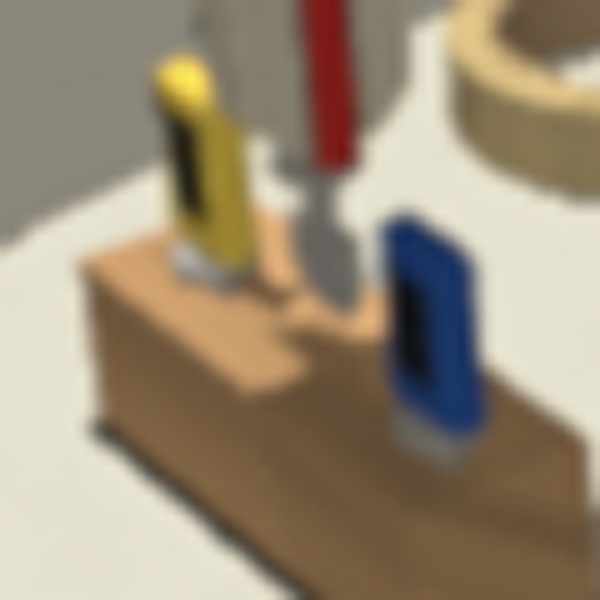

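Request:
drive_tool([
  [[0,0.1,0,-0.04,0,0,-1],[0,0,0,0,0,-0.2,-1],[0,0,0,0,0,-0.2,-1],[0,0,0,0,0,-0.15,-1]],
])

```text
clock: 19.2
position: [0.4389, 0.1901, 0.0987]
eef_rot: [0.799, 0.601, 0.0, 0.0]
ft_force: [-0.1, 0.3, -0.2]
grip_width: 0.0098
```

```bash
python3 - <<'E'
from h import *
st((.4385,.190,.072),-16.2)
f=eyes.grab_frame("scene")
c=f["image"][180:240,230:290]; cv2.imwrite("pics/c17.png",cv2.resize(c,None,fx=10,fy=10,interpolation=cv2.INTER_CUBIC))
E
```

```text
t 19.2 pos [0.4389 0.1901 0.0987] psi -16.16 zaxis [ 9.e-04  1.e-04 -1.e+00] F [-0.1  0.3 -0.2] T [-0.08  0.08 -0.02] w 0.0098 q [ 0.31  0.43  1.95 -0.    0.77  0.59]
units shift [-0.02 -0.01 -1.07]
units turn z -0.01 tilt corr [-0.    0.01  0.  ]
```

View pics/c17.png

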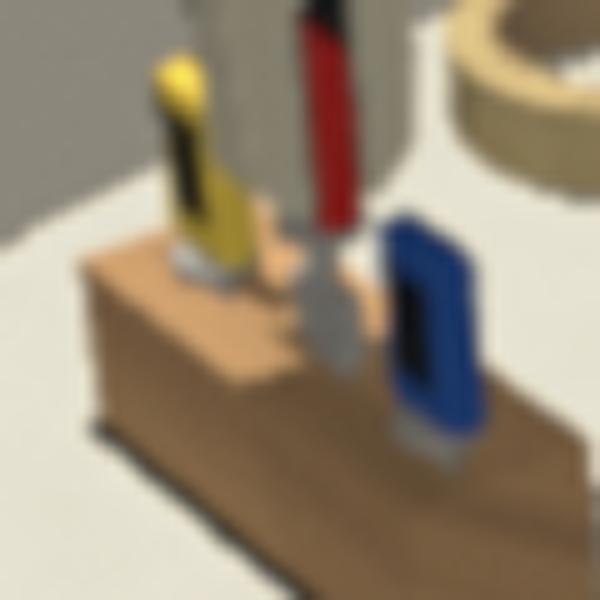

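Request:
drive_tool([
  [[0,0,0,-0.01,0,-0.2,-1],[0,0,0,0,0,-0.15,-1],[0,0,0,0,0,-0.15,-1]],
])

```text
clock: 19.55
position: [0.4384, 0.1901, 0.0847]
eef_rot: [0.799, 0.601, 0.0, 0.0]
ft_force: [0.8, -0.8, -0.3]
grip_width: 0.0095
```

```bash
python3 - <<'E'
from h import *
st((.4385,.190,.072),-16.2)
E
```

```text
t 19.55 pos [0.4384 0.1901 0.0847] psi -16.16 zaxis [ 2.e-04 -2.e-04 -1.e+00] F [ 0.8 -0.8 -0.3] T [-0.05  0.05 -0.  ] w 0.0095 q [ 0.31  0.45  1.96 -0.    0.73  0.59]
units shift [ 0.   -0.   -0.51]
units turn z -0.01 tilt corr [0. 0. 0.]
```

Request:
drive_tool([
  [[0,0,0,0,0,-0.2,-1],[0,0,0,0,0,-0.15,-1],[0,0,0,0,0,-0.1,-1]],
])

```text
clock: 19.85
position: [0.4382, 0.19, 0.0721]
eef_rot: [0.799, 0.601, -0.0, 0.0]
ft_force: [0.2, -0.1, 0.1]
grip_width: 0.01
```

```bash
python3 - <<'E'
from h import *
st((.4385,.190,.072),-16.2)
f=eyes.grab_frame("scene")
c=f["image"][180:240,230:290]; cv2.imwrite("pics/c18.png",cv2.resize(c,None,fx=10,fy=10,interpolation=cv2.INTER_CUBIC))
E
```

```text
t 19.85 pos [0.4382 0.19   0.0721] psi -16.16 zaxis [-2.e-04 -3.e-04 -1.e+00] F [ 0.2 -0.1  0.1] T [-0.1   0.11 -0.08] w 0.01 q [ 0.31  0.47  1.96 -0.    0.71  0.59]
units shift [ 0.01 -0.   -0.  ]
units turn z -0.01 tilt corr [ 0. -0.  0.]
```

View pics/c18.png

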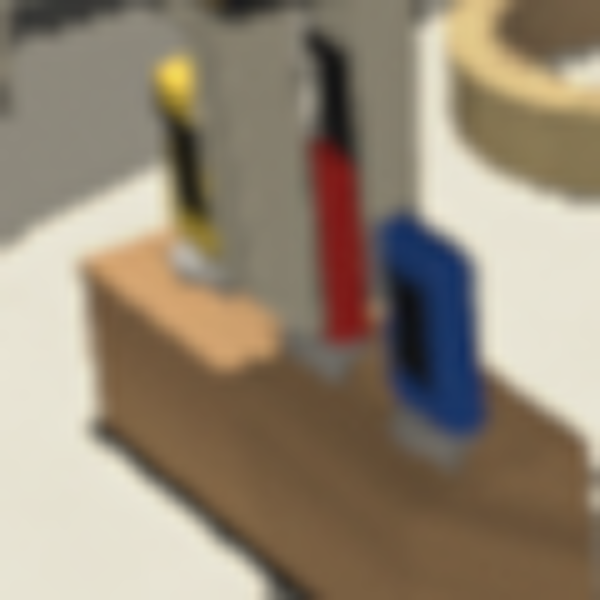

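Press down to contact.

Request:
drive_tool([
  [[0,0,0,0,0,-0.05,-1],[0,0,0,0,0,-0.04,-1]],
])

```text
clock: 20.1
position: [0.4383, 0.1901, 0.0712]
eef_rot: [0.799, 0.601, -0.0, 0.0]
ft_force: [-8.4, -3.5, 26.5]
grip_width: 0.0099
```

Request:
drive_tool([
  [[0,0,0,0,0,0.03,-1],[0,0,0,0,0,0,-0.3],[0,0,0,0,0,0,0],[0,0,0,0,0,0,0],[0,0,0,0,0,0,0],[0,0,0,0,0,0,0]],
])

```text
clock: 20.7
position: [0.4387, 0.1902, 0.0724]
eef_rot: [0.799, 0.601, 0.0, 0.0]
ft_force: [-0.5, 0.5, 0.1]
grip_width: 0.0439
```

```bash
python3 - <<'E'
from h import *
st((.4385,.190,.072),-16.2)
f=eyes.grab_frame("scene")
c=f["image"][180:240,230:290]; cv2.imwrite("pics/c19.png",cv2.resize(c,None,fx=10,fy=10,interpolation=cv2.INTER_CUBIC))
E
```

```text
t 20.7 pos [0.4387 0.1902 0.0724] psi -16.15 zaxis [ 7.e-04 -0.e+00 -1.e+00] F [-0.5  0.5  0.1] T [-0.05  0.11 -0.  ] w 0.0439 q [ 0.31  0.47  1.96 -0.    0.71  0.59]
units shift [-0.01 -0.01 -0.02]
units turn z -0.01 tilt corr [0.   0.01 0.  ]
```

View pics/c19.png

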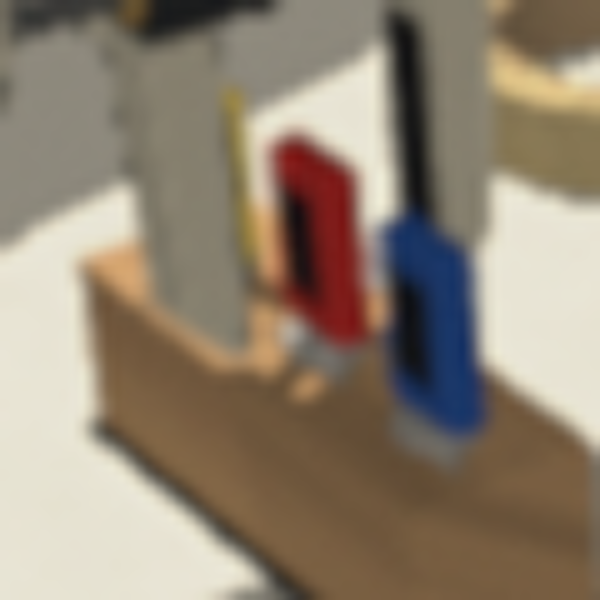

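Request:
drive_tool([
  [[0,0,0,0,0,0.5,0],[0,0,0,0,0,0.9,0],[0,0,0,0,0,0.9,0],[0,0,0,0,0,0.9,0],[0,0,0,0,0,0.9,0],[0,0,0,0,0,0.9,0],[0,0,0,-0.5,0.9,0.3,0],[0,0,0,-0.5,0.9,0,0],[0,0,0,-0.5,0.9,0,0],[0,0,0,-0.5,0.9,0,0],[0,0,0,-0.5,0.9,0,0],[0,0,0,-0.5,0.9,0,0],[0,0,0,-0.5,0.9,0,0],[0,0,0,-0.5,0.9,0,0],[0,0,0,0,0,0,0],[0,0,0,0,0,0,0]],
])

```text
clock: 22.35
position: [0.3333, 0.3759, 0.2248]
eef_rot: [0.8, 0.6, 0.005, 0.001]
ft_force: [0.1, -0.9, 0.2]
grip_width: 0.0468
```

```bash
python3 - <<'E'
from h import *
st()
fs={n:eyes.grab_frame(n) for n in ["scene","top"]}
a=fs["scene"]["image"][180:250,230:300]; b=fs["top"]["image"][180:240,235:320]; c=fs["top"]["image"][128:190,355:415]; d=fs["scene"]["image"][200:260,340:410]
z=lambda i:cv2.resize(i,(395,295),interpolation=cv2.INTER_CUBIC)
cv2.imwrite("pics/fin.png",np.vstack([np.hstack([z(a),z(b)]),np.hstack([z(c),z(d)])]))
for c in "yrb":
    uv=[]
    for n,f in fs.items():
        R_={"top":(236,185,318,235),"scene":(238,180,292,232)}[n]
        hsv=cv2.cvtColor(f["image"],cv2.COLOR_BGR2HSV)[R_[1]:R_[3],R_[0]:R_[2]]
        H,S,V=[hsv[...,i].astype(int) for i in range(3)]
        m={"y":(H>22)&(H<35)&(S>150),"r":((H<6)|(H>172))&(S>150),"b":(H>100)&(H<125)&(S>120)}[c]&(V>50)
        k,l,s_,ce=cv2.connectedComponentsWithStats(m.astype(np.uint8)); i=1+np.argmax(s_[1:,4]); uv.append(ce[i]+[R_[0],R_[1]])
    print(c,np.round(uv,2).tolist(),tri(fs.values(),uv).round(4))
E
```

```text
t 22.35 pos [0.3333 0.3759 0.2248] psi -16.23 zaxis [ 0.009   0.0053 -0.9999] F [ 0.1 -0.9  0.2] T [-0.07  0.1   0.04] w 0.0468 q [ 0.75  0.27  1.79 -0.    1.07  1.04]
y [[250.53, 195.25], [249.18, 201.14]] [0.4498 0.233  0.0734]
r [[262.05, 203.61], [272.14, 207.4]] [0.4392 0.1894 0.0714]
b [[273.26, 211.38], [294.8, 214.62]] [0.4264 0.1461 0.0732]
```

View pics/fin.png

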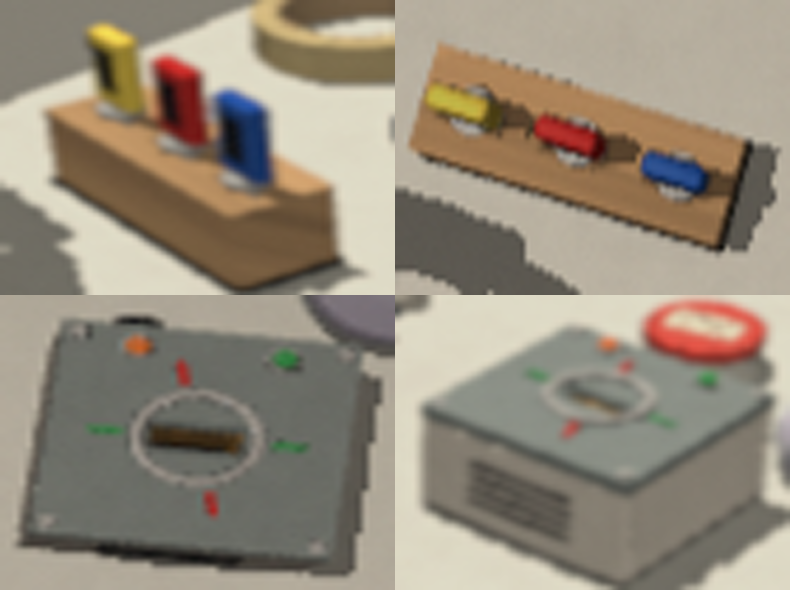

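```bash
python3 -c "
from rig import workorder
print(workorder.hand_in())"
```

```text
the job is handed in; nothing more can be done
None
```

The interlock reset is done and handed in at about 22.5 s. The red key went fully down into the keyway, clockwise to the stop, back home, and then back into the middle pocket of the stand.

- **Seating in the keyway:** I pressed to about 46 N, then turned the key under a light downward load of about 3 N.
- **Turn:** the wrist torque rose to about 0.5 N m at both ends of the travel, against 0.04 N m of friction. I read those as the rotor's stop and its home end. The key drew out freely (under 1 N).
- **Return:** the key seated in the pocket at about 26 N.
- **Last pictures:** the red key stands upright with its collar on the stand. Its head measures z = 0.071 m, against 0.072 m at the start. The blue and yellow keys are unmoved to within about 0.1 mm, and the arm is clear of everything.

**What disagreed or was not confirmed:**
- The two cameras differed by about 3 mm on the keyway position. I settled it by feel during insertion, which came out near the top camera's value in x and midway between the two in y.
- The key slid about 4 mm in the grip while being seated. This did no harm.
- The two lamps showed orange and green both before and after, so they do not confirm the reset. The evidence that the rotor reached its stop and came home is torque and angle only.

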